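# Take the data logger down from its keyhole stand

## Robot

A 6-joint arm with a two-finger parallel gripper is mounted at the origin on a cart in front of the work surface, level with it; the furniture and walls round the work are solid. World frame = base frame: x ahead of the robot, y to its left, z up, the work surface at z = 0. Lengths are in m, angles in degrees, forces in N, time in s.
With the tool pointing down it reaches from about 0.4 to 0.825 m from the base axis. Payload 7 kg.
Tool frame: the origin (TCP) lies at the very end of the fingers, on their centre line; the grasp point (between the pads) lies 19 mm behind it; x points along the fingers, y is the direction in which the jaws open and shut, and the axes are right-handed (so a half turn about x gives the same grasp; the last joint's range is limited). The gripper opens to 88 mm and grips with 3 to 60 N. Pads are 19 mm wide; open, the fingers measure 130 mm over their backs; the gripper's body (78 mm by 193 mm) begins 47 mm behind the grasp point.
Start: joints at [-56.201, 20.546, 0.682, 0, -70.136, -16.507], TCP at [0.201, -0.644, 0.227] pointing down, gripper open.
Joint ranges: [-176.03, 176.03], [-82.01, 121.73], [-58.28, 71.71], [-173.87, 95.51], [-174.79, -0.11], [-173.66, 173.66]. Speed limits (degrees/s): [136.94, 136.94, 172.46, 180, 180, 180].

## Interface

Orientations are given as [roll, pitch, yaw] about the fixed x, y, z axes, in that order (R = Rz(yaw) Ry(pitch) Rx(roll)).
In Python, from plant import * gives the robot as it stands. The module is installed in compiled form; this text tells all that it offers.
- The arm moves only by the shell command python3 -m creep 'ROWS' [FORCE]. ROWS is a JSON object of lists of equal length, an entry for each row: "jaw": the closure, from -1 (fully open) to 1 (shut); "translation": the shift along the tool's x, y, z in m, a list of three; "roll": the turn about the tool's x in rad. A call has exactly 10 rows; each row shifts and turns the commanded pose from where the row before left it, along the tool's axes as they then stand; what a row does not reach is not made up. A row lasts 1/10 s, in which the tool goes at most 50 mm and 8.59 degrees, less where a joint would pass 70% of its speed; a pose out of reach is approached as far as the arm can. A call with a gripper value outside its range is refused whole. The fingers move at their own pace and stop on an object; FORCE is the grip in N (left out, the last holds). Time passes only in rows, so rows that do not move let the fingers close, or fill a call up. It gives the time, the measured TCP pose, the force and the opening at its end, in the units of the state.
- get_state(): the state, without advancing time (a new reading comes with each control period).
- capture(name): name is "scene" or "top" or "wrist"; returns a dict with "image" (480x640x3 uint8, red, green, blue), "fovy" (degrees; the focal length in pixels is half the picture's height over the tangent of half this angle, whatever the lens; pixels are square), "cx", "cy" (the principal point, pixels), "pose" (4x4, takes a point from camera to world coordinates); the wrist camera has in their place "tool_from_camera" (4x4, takes a point from camera to tool coordinates, whose origin is the TCP and whose axes are the tool frame's). Camera axes: x right, y up, looking along -z (the intrinsics and any distortion apply to the point x, -y, -z); pixel columns grow to the right and rows downward; lengths in m; the calibration is good to about 2 mm. A picture is of the moment at which its call begins: read the wrist's pose just before it. There is no depth.
- close_job(): hands the job in, once; it reports no verdict.
The state is a dict: "time_s": time; "joints": joint angles; "qd": joint speeds; "joint_torque": joint torques, N m; "tcp_pos": TCP position; "eef_rot": TCP orientation; "contact_force": force on the tool from outside, world axes, zero at the start; "moment": the same for the moment, N m; "gripper_width": finger opening in m.
Only numpy, scipy, OpenCV 4.12 (cv2) and the standard library are available. Lean on these libraries where they do the work, as an engineer would, in place of code of your own. Each camera call takes 0.05 s, during which the arm holds its last target.

## Task

The practical is over. Take the data logger off its sloped stand: slide it sideways along its two keyhole slots until the screw heads stand in the wide ends, lift it straight off the panel without forcing it, and lay it down flat, face up, in the empty parts tray on the trolley. Set it down, do not drop it, and leave the mug, the tape roll, the battery and the marker pen where they are.

Things in the scene. Friction and masses are not known exactly. Their poses are not given: they have to be found in the camera images.
- logger: Data logger, 0.18-0.37 kg: grey enclosure 84 long, 48 wide, 33 mm high, dark top panel, on an aluminium back plate 176x44x3 mm. Origin: centre of the plate's underside; z out through the enclosure (top at z=36 mm), y along the length, x across. Ears of the plate stick out 46 mm at each end. At the start it hangs flat on the panel on two screws: x up the slope, y level to the robot's left.
- logger_grip (a point): Point on the enclosure's centre line, 24 mm above the underside of the back plate; axes as the logger's. The plain side faces to grip lie 24 mm from it along +x and -x (48 mm apart), reaching from 21 mm below it (the plate) to 12 mm above it.
- logger_wide_left (a point): Centre of the round wide end (15 mm across) of the keyhole in the +y ear, on the plate's underside, 75 mm from the logger's origin along y; axes as the logger's. From it a slot 7 mm wide runs 26 mm towards -y. Slots go right through the plate.
- logger_wide_right (a point): The same in the -y ear, 53 mm from the logger's origin along -y. Its slot also runs 26 mm towards -y: both wide ends are the +y ends of their slots.
- stand: Fixed grey bent-sheet stand, 132 mm deep, 204 wide, 110 high; its flat panel (150 mm up the slope, 204 wide) is tilted 30 degrees from horizontal, looking up towards the robot. Two shoulder screws 128 mm apart, level with each other, stand square out of the panel: shank 5 mm thick, head 11 mm across, its underside 4.5 and its top 8 mm off the panel. Origin: centre of its footprint; x away from the robot.
- stand_panel (a point): Middle of the panel's upper surface, 72 mm up; x up the slope, y level to the left, z square out. The screws stand 64 mm either side of it along y, give or take 6 mm (both alike): clamped anew each time, not reported. So the logger must slide 9 to 25 mm along its -y to bring the wide ends' middles to the heads (they pass within 1.7 mm of it); the shanks meet a hard stop 5 mm past the middle.
- tray: Empty dark plastic parts tray lying loose right of the stand, 0.55 kg, 240 mm along its x, 152 along its y; floor 2 mm thick, rim 2 mm thick and 20 high, inside 236x148 mm, so the logger lies lengthwise along its x. Origin: centre of its underside, z up.
- mug: White mug, 78 mm wide and 101 mm high, standing in front of the stand. Origin: its foot.
- tape: Small black tape roll, 62 mm across and 19 mm high, lying in front of the stand. Origin: its underside.
- battery: 9 V block battery 18x27x47 mm standing upright in front of the stand. Origin: its foot.
- pen: Marker pen, 135 mm long and 17 mm thick, lying in front of the stand. Origin: its underside.

How it is judged (in metres and radians):
On the way:
1. the logger is off the screws and clear of the panel, still roughly parallel to it (z of logger in the frame of stand_panel above 0.02 m and angle between the z axis of logger and the z axis of stand_panel, either way round below 0.35 rad and x of logger in the frame of stand_panel between -0.06 and 0.06 m and y of logger in the frame of stand_panel between -0.08 and 0.06 m), for 0.1 s.
At the end, for the whole second after the job is handed in: The logger lies released and at rest in the tray, face up and flat on its floor (underside less than 6 mm above the tray's, tilt under 0.08 rad), inside the rim (origin within 50 mm along and 60 mm across of the tray's middle); the tray stands level on the trolley (z of logger in the frame of tray between 0 and 0.006 m and x of logger in the frame of tray between -0.05 and 0.05 m and y of logger in the frame of tray between -0.06 and 0.06 m and angle between logger's own z axis and vertical below 0.08 rad and angle between tray's own z axis and vertical below 0.05 rad and height (world z) of tray below 0.005 m and linear speed of logger below 0.02 m/s and contact force between the fingers and logger below 0.1 N); the robot touches nothing.
It fails at once if the logger is forced against the stand or its screws (more than 80 N) (contact force between logger and stand above 80 N).
It fails at once if the logger is dropped (falls free of the fingers, faster than 0.5 m/s, as after a drop of 13 mm or more) (contact force between the fingers and logger below 0.1 N and linear speed of logger above 0.5 m/s).
It fails at once if the mug, tape roll, battery or marker pen is moved more than 25 mm (distance of any of mug, tape, battery, pen from where it was at the start of the episode above 0.025 m).
It also fails if it takes over 42 s, if anything falls off the work surface, if the arm or the gripper's body presses on something with over 40 N, if the wrist force passes 120 N, or if a joint passes its speed limit or range.

## Working session

There is one attempt and no reset: what is moved stays moved. The work goes in short steps, Python scripts to look and compute and a shell command to move; the robot and the scene stay as the last step left them, time stands still between calls to the robot, and variables do not carry over. Pictures are saved under pics/ and viewed, and the job is handed in when it is done.

```bash
mkdir -p pics; cat > h.py <<'E'
from plant import *
import numpy as np, cv2
from scipy.spatial.transform import Rotation as Rn
def snap(n,f):
    s=get_state(); c=capture(n); cv2.imwrite('pics/'+f,c['image'][:,:,::-1]); 
    np.save('pics/'+f+'.npy',{**{k:v for k,v in c.items()},'state':s},allow_pickle=True); return c,s
E
python3 - <<'E'
from h import *
for n in ['scene','top','wrist']:
    c,s=snap(n,n+'0.png'); print(n,{k:(np.round(v,4).tolist() if k!='image' else v.shape) for k,v in c.items()})
print(s)
E
```

```text
scene {'image': (480, 640, 3), 'fovy': 45.4247, 'cx': 319.1418, 'cy': 244.1422, 'pose': [[0.5742, 0.3989, -0.715, -0.1677], [-0.8187, 0.2912, -0.495, -0.7141], [0.0108, 0.8695, 0.4937, 0.5402], [0.0, 0.0, 0.0, 1.0]]}
top {'image': (480, 640, 3), 'fovy': 55.9926, 'cx': 317.9405, 'cy': 235.4143, 'pose': [[-0.0143, 0.9966, -0.0814, 0.4357], [-0.9999, -0.0149, -0.0062, -0.2184], [-0.0074, 0.0813, 0.9967, 0.9509], [0.0, 0.0, 0.0, 1.0]]}
wrist {'image': (480, 640, 3), 'fovy': 59.7685, 'cx': 314.4564, 'cy': 238.6915, 'tool_from_camera': [[-0.0004, 0.2913, -0.9566, -0.1586], [1.0, 0.0016, 0.0001, -0.0013], [0.0015, -0.9566, -0.2913, -0.0777], [0.0, 0.0, 0.0, 1.0]]}
{'time_s': 0.1, 'joints': array([-5.62020131e+01,  2.05870066e+01,  6.40934938e-01, -1.85023775e-02,
       -7.01327745e+01, -1.65068732e+01]), 'qd': array([-0.07117189, -0.02443493,  0.15762953,  0.17869304,  0.01059977,
        0.01651316]), 'joint_torque': array([-2.38335007e-03, -5.84163237e+01,  2.93752205e+01,  7.01561719e+00,
        1.01577325e-02, -6.38546658e-05]), 'tcp_pos': array([ 0.20049608, -0.64411263,  0.22573213]), 'eef_rot': array([ 94.067474  ,  89.91925745, 111.35228784]), 'contact_force': array([-0.33074618,  0.85653674, -0.72573026]), 'moment': array([-0.00793088, -0.02579963, -0.00731687]), 'gripper_width': 0.08774480713590212}
```

View pics/scene0.png

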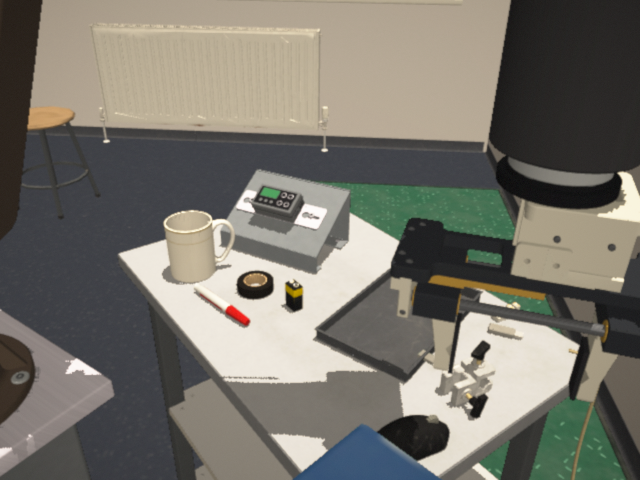

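View pics/top0.png

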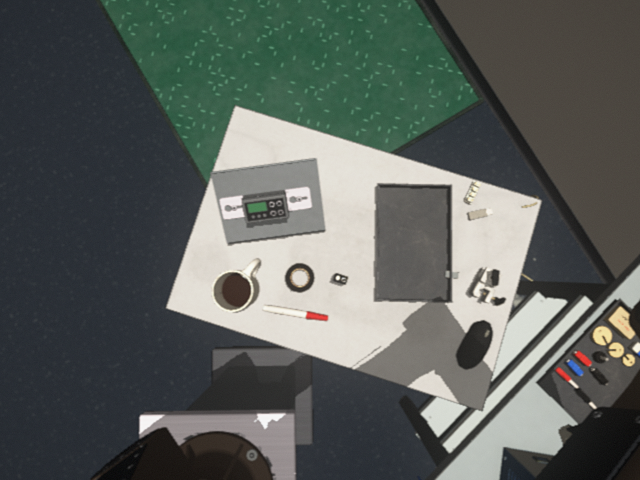

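View pics/wrist0.png

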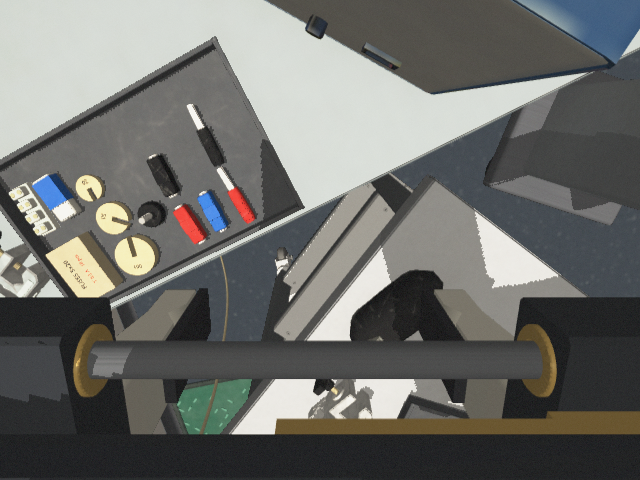

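The scene shows the logger on its stand at about (280,200), with the mug, tape, battery and pen in front of it. In the top view the logger is centred near (265,207) and the tray near (413,242), both almost axis-aligned. I'll zoom in to measure.

```bash
python3 - <<'E'
import cv2
t=cv2.imread('pics/top0.png'); s=cv2.imread('pics/scene0.png')
cv2.imwrite('pics/tz.png',cv2.resize(t[150:255,200:340],None,fx=5.6,fy=5.6,interpolation=cv2.INTER_CUBIC))
cv2.imwrite('pics/sz.png',cv2.resize(s[165:275,215:360],None,fx=5.4,fy=5.4,interpolation=cv2.INTER_CUBIC))
cv2.imwrite('pics/tt.png',cv2.resize(t[170:310,360:500],None,fx=4,fy=4,interpolation=cv2.INTER_CUBIC))
E
```

```text
(no output)
```

View pics/tz.png

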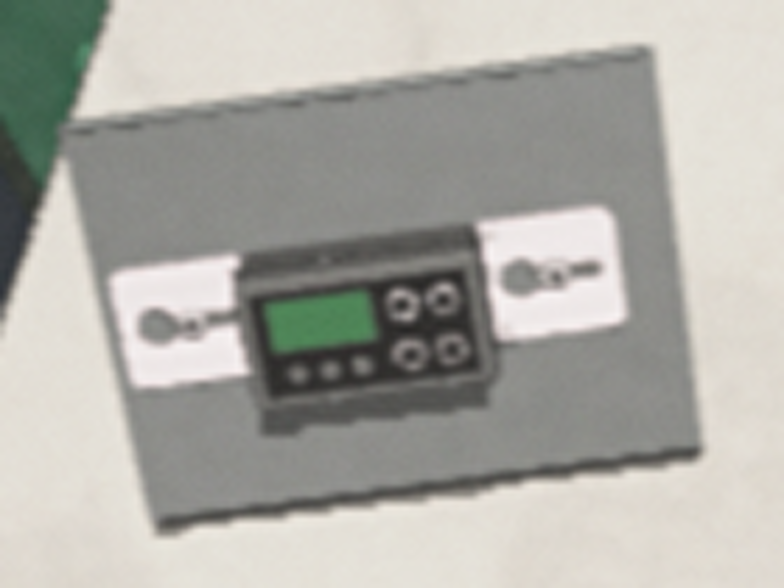

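View pics/sz.png

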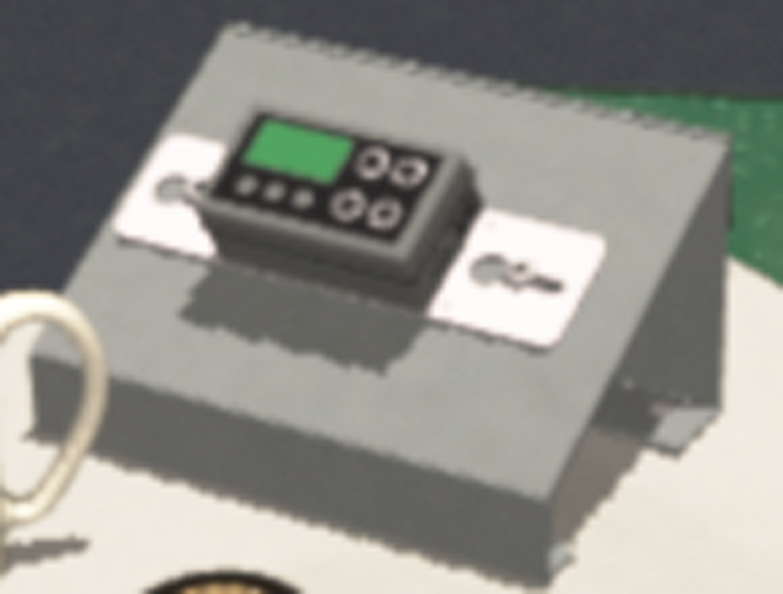

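View pics/tt.png

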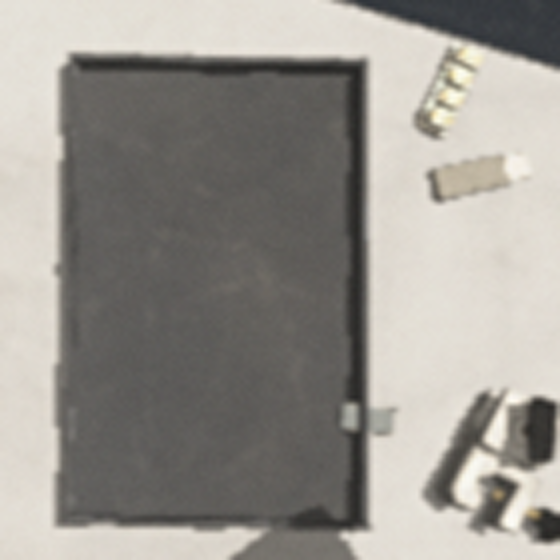

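```bash
cat > fit.py <<'E'
from h import *
from scipy.optimize import least_squares
def cam(f):
    return np.load('pics/'+f+'.npy',allow_pickle=True).item()
def proj(c,P,pose=None):
    pose=c['pose'] if pose is None else pose
    q=(np.linalg.inv(pose)@np.c_[P,np.ones(len(P))].T).T[:,:3]
    f=240/np.tan(np.radians(c['fovy'])/2)
    return np.c_[c['cx']+f*q[:,0]/-q[:,2], c['cy']-f*q[:,1]/-q[:,2]]
def ray(c,uv,z,pose=None):
    pose=c['pose'] if pose is None else pose
    f=240/np.tan(np.radians(c['fovy'])/2); uv=np.atleast_2d(uv)
    d=np.c_[(uv[:,0]-c['cx'])/f,-(uv[:,1]-c['cy'])/f,-np.ones(len(uv))]@pose[:3,:3].T
    o=pose[:3,3]; return o+d*((z-o[2])/d[:,2])[:,None]
PR=np.array([[np.cos(np.pi/6),0,-.5],[0,1,0],[.5,0,np.cos(np.pi/6)]])
def panel(p): # x,y,yaw -> R,t of stand_panel (x,y of panel centre)
    return Rn.from_euler('z',p[2]).as_matrix()@PR, np.array([p[0],p[1],.072])
E
python3 - <<'E'
from fit import *
T=cam('top0.png');S=cam('scene0.png')
zt=lambda a:(np.array(a)+.5)/5.6-.5+[200,150]
zs=lambda a:(np.array(a)+.5)/5.4-.5+[215,165]
pc=np.array([[.075,.102,0],[.075,-.102,0],[-.075,-.102,0],[-.075,.102,0]])
tp=zt([(65,128),(650,47),(702,452),(158,527)]); sp=zs([(225,28),(730,135),(548,497),(30,353)])
def pts(p): R,t=panel(p); return pc@R.T+t
def res(p,w='ts'):
    r=[]
    if 't' in w:r.append((proj(T,pts(p))-tp).ravel())
    if 's' in w:r.append((proj(S,pts(p))-sp).ravel())
    return np.concatenate(r)
for w in ['t','s','ts']:
    o=least_squares(res,[.5,-.1,0],args=(w,)); print(w,o.x[:2],np.degrees(o.x[2]),np.round(o.fun,1))
p=o.x
lc=np.array([[.022,.088,.003],[.022,-.088,.003],[-.022,-.088,.003],[-.022,.088,.003],[.024,.042,.036],[.024,-.042,.036],[-.024,-.042,.036],[-.024,.042,.036]])
lt=zt([(112,268),(612,207),(627,328),(132,387),(243,293),(487,262),(495,378),(265,407)]); ls=zs([(165,133),(608,238),(552,348),(112,235),(255,108),(470,158),(405,262),(207,200)])
def lp(q):
    R,t=panel(p); return (lc+[q[0],q[1],0])@R.T+t
for w in ['t','s','ts']:
    def r2(q):
        r=[]
        if 't' in w:r.append((proj(T,lp(q))-lt).ravel())
        if 's' in w:r.append((proj(S,lp(q))-ls).ravel())
        return np.concatenate(r)
    o=least_squares(r2,[0,0]); print(w,o.x,np.round(o.fun,1))
zz=lambda a:(np.array(a)+.5)/4-.5+[360,170]
# tray rim top corners
tc=ray(T,zz([(63,57),(366,60),(366,527),(57,523)]),.02); print(tc.round(4),tc.mean(0), np.linalg.norm(np.roll(tc,1,0)-tc,axis=1))
print('mug,tape,batt,pen', ray(T,[(237,290)],.1),ray(T,[(300,277)],.019),ray(T,[(340,280)],.047),ray(T,[(265,308),(327,317)],.01))
E
```

```text
t [ 0.57412498 -0.11987272] 7.052018648765558 [-1.   0.6  1.2  0.4  1.  -0.7 -1.1 -0.4]
s [ 0.57690932 -0.11942776] 7.3087959683169625 [-0.  -0.7  0.3  0.2  0.3  0.3 -0.6 -0.1]
ts [ 0.57496026 -0.12015339] 7.148757069325946 [-0.9  0.2  1.2 -0.2  1.1 -1.2 -0.9 -0.7 -0.2 -0.4  0.1  0.7 -0.2  0.9
 -1.   0.3]
t [-0.00015221  0.00772039] [-0.2  1.4  0.4 -0.2  0.7 -0.9  1.1  0.8 -1.8 -1.3 -0.9 -1.9  1.5  0.7
 -0.8  1.6]
s [0.00036268 0.00637789] [ 1.2  0.6  0.7  0.8  1.   0.   0.2 -0.4 -0.1 -1.6 -0.2 -1.6  0.3  0.3
 -3.2  1.7]
ts [0.00021509 0.00706693] [ 0.1  1.2  0.8 -0.5  1.  -1.2  1.4  0.6 -1.5 -1.5 -0.6 -2.2  1.8  0.5
 -0.5  1.4  0.9  0.6  0.3  0.8  0.6 -0.  -0.1 -0.4 -0.4 -1.6 -0.5 -1.6
 -0.1  0.3 -3.5  1.6]
[[ 0.6178 -0.334   0.02  ]
 [ 0.6138 -0.4916  0.02  ]
 [ 0.3727 -0.4823  0.02  ]
 [ 0.3769 -0.3249  0.02  ]] [ 0.49529843 -0.40819786  0.02      ] [0.24110358 0.1576693  0.24124722 0.15744949]
mug,tape,batt,pen [[ 0.40480063 -0.0598544   0.1       ]] [[ 0.42659855 -0.17446148  0.019     ]] [[ 0.41978378 -0.25541604  0.047     ]] [[ 0.36377281 -0.10101055  0.01      ]
 [ 0.34364854 -0.22876903  0.01      ]]
```

```bash
python3 - <<'E'
from fit import *
s=get_state(); R=Rn.from_euler('xyz',s['eef_rot'],degrees=True).as_matrix(); print(R.round(3)); y=R[:,1]
a=np.degrees(np.arctan2(y[1],y[0])); print('tool y heading',a,'panel y heading',97.15)
pR,pt=panel([.5758,-.1198,np.radians(7.15)])
tip=pt+pR@[0.0,.007,.014]
for t,n in((tip,'tip'),): print(n,t, 'tool delta',R.T@(t-s['tcp_pos']))
E
```

```text
[[-0.    -0.297  0.955]
 [ 0.001  0.955  0.297]
 [-1.     0.001 -0.   ]]
tool y heading 107.28262920710432 panel y heading 97.15
tip [ 0.56798316 -0.11372571  0.08412436] tool delta [0.14216755 0.39715415 0.50851553]
```

```bash
python3 -m creep '{"jaw":[-1,-1,-1,-1,-1,-1,-1,-1,-1,-1],"translation":[[0,0.013,0.017],[0,0.0265,0.034],[0,0.0265,0.034],[0,0.0265,0.034],[0,0.0265,0.034],[0,0.0265,0.034],[0,0.0265,0.034],[0,0.0265,0.034],[0,0.0265,0.034],[0,0.0265,0.034]],"roll":[0,0,0,0,0,0,0,0,0,0]}' 30; python3 -m creep '{"jaw":[-1,-1,-1,-1,-1,-1,-1,-1,-1,-1],"translation":[[0,0.0265,0.034],[0,0.0265,0.034],[0,0.0265,0.034],[0,0.0265,0.034],[0.005,0.020,0.010],[0.005,0,0],[0.005,0,0],[0,0,0],[0,0,0],[0,0,0]],"roll":[0,0,0,0,0.059,0.059,0.059,0,0,0]}'
python3 - <<'E'
from h import *
snap('wrist','w1.png'); print(get_state())
E
```

```text
time_s: 1.15
tcp_pos: [0.4349, -0.3067, 0.2266]
eef_rot: [1.8, 90.0, 19.1]
contact_force: [0.8, -0.8, 0.3]
gripper_width: 0.0877
time_s: 2.15
tcp_pos: [0.5363, -0.1449, 0.2118]
eef_rot: [-16.5, 90.0, -9.3]
contact_force: [-0.6, 0.1, -0.4]
gripper_width: 0.0875
{'time_s': 2.2, 'joints': array([ 5.08453929e+00,  9.91999419e+00, -1.58436840e+01,  3.79097471e-03,
       -6.42105817e+01, -8.78959795e+01]), 'qd': array([-0.02895284, -0.00460942, -0.07859031,  0.01795441,  0.09975399,
       -0.24588402]), 'joint_torque': array([ 8.57119518e-02, -4.20322680e+01,  2.79362494e+01,  6.65185645e+00,
       -7.98917119e-02,  1.82542938e-02]), 'tcp_pos': array([ 0.53627926, -0.14486453,  0.21186761]), 'eef_rot': array([-9.65953518, 89.97403441, -2.46932681]), 'contact_force': array([-0.2907135 ,  0.09763795,  1.31249438]), 'moment': array([0.01331571, 0.0411586 , 0.01588653]), 'gripper_width': 0.08736298215321381}
```

View pics/w1.png

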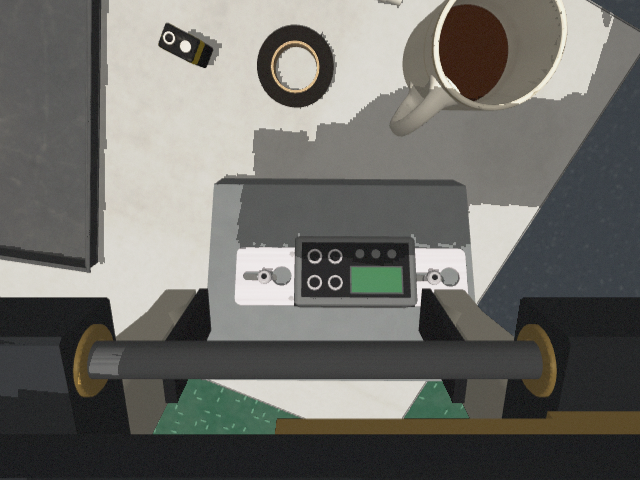

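The wrist view shows the whole stand. The logger top spans x 295–415, y 237–306, and the screw heads are near (265,276) and (435,278). I'll zoom in and fit.

```bash
python3 - <<'E'
import cv2
t=cv2.imread('pics/w1.png')
cv2.imwrite('pics/w1z.png',cv2.resize(t[170:345,200:490],None,fx=2.75,fy=2.75,interpolation=cv2.INTER_CUBIC))
E
```

```text
(no output)
```

View pics/w1z.png

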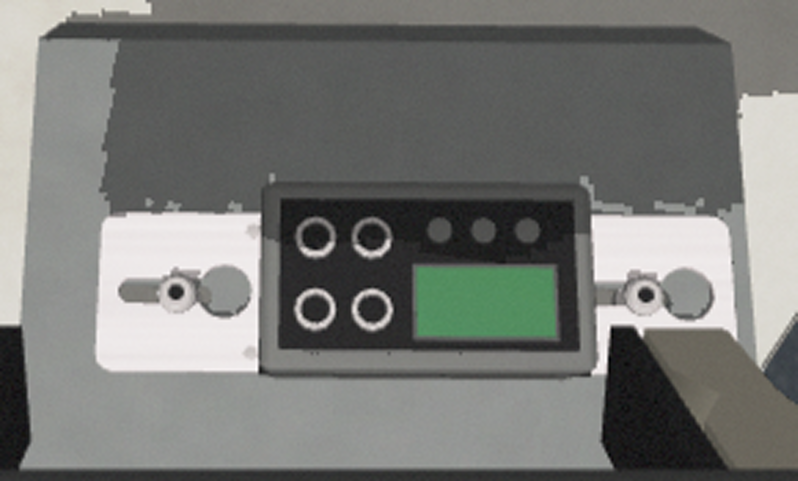

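```bash
cat > wf.py <<'E'
from fit import *
def wpose(d):
    s=d['state']; M=np.eye(4); M[:3,:3]=Rn.from_euler('xyz',s['eef_rot'],degrees=True).as_matrix(); M[:3,3]=s['tcp_pos']
    return M@d['tool_from_camera']
E
python3 - <<'E'
from wf import *
W=cam('w1.png'); P=wpose(W)
z=lambda a:(np.array(a)+.5)/2.75-.5+[200,170]
L=np.array([[-.022,-.088,.003],[.022,-.088,.003],[-.022,.088,.003],[-.024,-.042,.036],[-.024,.042,.036],[.024,.042,.036],[.024,-.042,.036],[0,.075,.003],[0,-.053,.003]])
lu=z([(101,214),(97,371),(730,215),(262,183),(590,183),(595,376),(260,376),(689,293),(226,292)])
F=np.array([[-.075,-.102,0],[-.075,.102,0]]); fu=z([(40,40),(730,43)])
Sc=z([(176,293),(646,295)])
def res(p):
    R,t=panel(p); t=t+[0,0,p[5]]
    sc=np.array([[p[6],-.064+p[7],.008],[p[6],.064+p[7],.008]])
    return np.r_[(proj(W,(L+[p[3],p[4],0])@R.T+t,P)-lu).ravel(),(proj(W,F@R.T+t,P)-fu).ravel(),(proj(W,sc@R.T+t,P)-Sc).ravel()]
o=least_squares(res,[.575,-.12,.12,0,0.007,0,0,0]);p=o.x
print(p.round(4),np.degrees(p[2])); print(o.fun.reshape(-1,2).round(1))
R,t=panel(p);t=t+[0,0,p[5]]
print('logger y',p[4],'screw off',p[7],'slide needed', p[4]+.075-(.064+p[7]))
tip=t+R@[p[3],p[4],.014]; print('tip',tip)
s=get_state();RT=Rn.from_euler('xyz',s['eef_rot'],degrees=True).as_matrix()
print('toolhead',np.degrees(np.arctan2(RT[1,1],RT[0,1])),s['tcp_pos'],'delta',RT.T@(tip-s['tcp_pos']))
E
```

```text
[ 5.779e-01 -1.203e-01  1.208e-01  3.000e-04  7.700e-03 -9.000e-04
  1.000e-03  5.800e-03] 6.918736261145956
[[ 0.7  0.5]
 [-0.5  0.7]
 [-1.1  0.9]
 [-0.4 -0.5]
 [ 0.4 -0.1]
 [ 2.3 -0.9]
 [-0.6 -1.3]
 [-0.9  0.7]
 [-0.2  0.5]
 [-0.3  0.1]
 [ 0.3 -0.1]
 [ 0.3  0.1]
 [-0.3 -0.1]]
logger y 0.007692794902828074 screw off 0.005784483034497666 slide needed 0.012908311868330413
tip [ 0.57022571 -0.11349132  0.08333013]
toolhead 97.19020739209319 [ 0.53627926 -0.14486453  0.21186761] delta [0.12855222 0.02688741 0.03754886]
```

```bash
python3 -m creep '{"jaw":[-1,-1,-1,-1,-1,-1,-1,-1,-1,-1],"translation":[[0.005,0.005,0.0075],[0.01,0.006,0.0075],[0.012,0.006,0.0075],[0.012,0.005,0.0075],[0.012,0.005,0.0075],[0.012,0,0],[0.009,0,0],[0,0,0],[0,0,0],[0,0,0]],"roll":[0.005,0,0,0,0,0,0,0,0,0]}'
python3 - <<'E'
from h import *
c,s=snap('wrist','w2.png'); print(s['tcp_pos'],s['eef_rot'],s['gripper_width'])
cv2.imwrite('pics/w2z.png',cv2.resize(c['image'][170:345,170:460,::-1],None,fx=2.75,fy=2.75,interpolation=cv2.INTER_CUBIC))
E
```

```text
time_s: 3.2
tcp_pos: [0.5705, -0.1135, 0.1402]
eef_rot: [-9.3, 89.9, -2.4]
contact_force: [0.4, 0.1, -0.0]
gripper_width: 0.0876
[ 0.57046014 -0.11352942  0.1402485 ] [-9.29812075 89.93787759 -2.44224376] 0.08764075284803682
```

View pics/w2z.png

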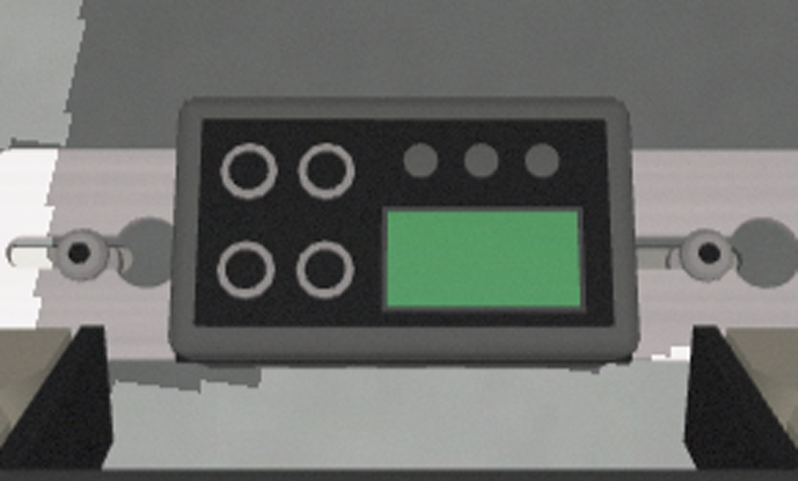

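```bash
python3 -m creep '{"jaw":[-1,-1,-1,-1,-1,-1,-1,-1,-1,-1],"translation":[[0,0.0012,0],[0.005,0,0],[0.007,0,0],[0.007,0,0],[0.005,0,0],[0.004,0,0],[0.004,0,0],[0.004,0,0],[0.003,0,0],[0,0,0]],"roll":[0,0,0,0,0,0,0,0,0,0]}'
python3 - <<'E'
from h import *
c,s=snap('wrist','w3.png'); print(s['tcp_pos'],s['eef_rot'],s['gripper_width'],s['contact_force'],s['moment'])
cv2.imwrite('pics/w3z.png',cv2.resize(c['image'][170:345,170:460,::-1],None,fx=2.75,fy=2.75,interpolation=cv2.INTER_CUBIC))
E
```

```text
time_s: 4.25
tcp_pos: [0.5698, -0.1121, 0.1001]
eef_rot: [176.9, 90.0, -176.3]
contact_force: [-1.5, -0.4, 0.1]
gripper_width: 0.0873
[ 0.56979573 -0.11212316  0.10010465] [ 176.87367398   89.96013865 -176.26474183] 0.08727428164132317 [-1.46250778 -0.40477944  0.13668486] [-0.0453089  -0.05718067  0.00998068]
```

View pics/w3z.png

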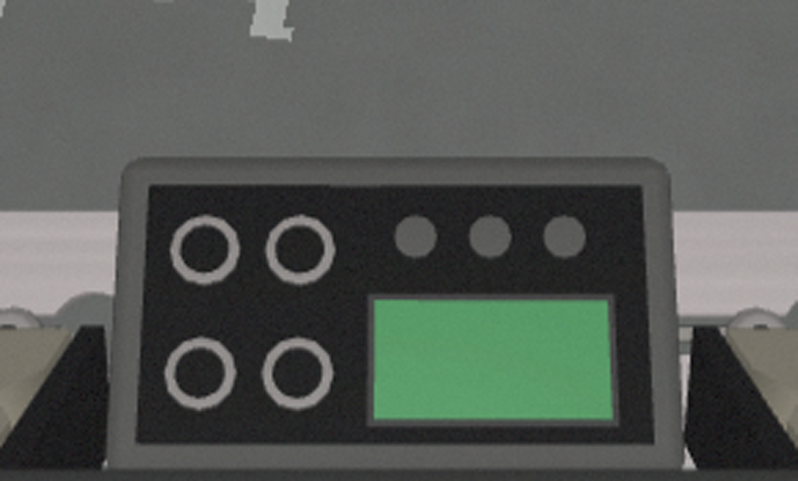

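```bash
python3 -m creep '{"jaw":[-1,-1,-1,-1,-1,-1,-1,-1,-1,-1],"translation":[[0.003,0,0],[0.003,0,0],[0.003,0,0],[0.003,0,0],[0.002,0,0],[0.001,0,0],[0,0,0],[0,0,0],[0,0,0],[0,0,0]],"roll":[0,0,0,0,0,0,0,0,0,0]}'
```

```text
time_s: 5.3
tcp_pos: [0.5701, -0.1121, 0.0857]
eef_rot: [-2.3, 90.0, 4.6]
contact_force: [0.2, -0.0, 0.2]
gripper_width: 0.0878
```

```bash
python3 -m creep '{"jaw":[-0.95,-0.9,-0.85,-0.8,-0.7,-0.6,-0.5,-0.5,-0.5,-0.5],"translation":[[0,0,0],[0,0,0],[0,0,0],[0,0,0],[0,0,0],[0,0,0],[0,0,0],[0,0,0],[0,0,0],[0,0,0]],"roll":[0,0,0,0,0,0,0,0,0,0]}' 40
python3 - <<'E'
from h import *
s=get_state(); print(s['tcp_pos'],s['gripper_width'],s['contact_force'],s['moment'])
R=Rn.from_euler('xyz',s['eef_rot'],degrees=True).as_matrix();print(R.round(4))
E
```

```text
time_s: 6.3
tcp_pos: [0.57, -0.1122, 0.0856]
eef_rot: [-140.7, 90.0, -133.8]
contact_force: [-0.7, -2.4, 0.4]
gripper_width: 0.0836
[ 0.57001297 -0.11219578  0.08556715] 0.08357418805804007 [-0.74367822 -2.41399034  0.41175594] [-0.75597836  0.10463374 -0.0178047 ]
[[-1.000e-04 -1.195e-01  9.928e-01]
 [-1.000e-04  9.928e-01  1.195e-01]
 [-1.000e+00 -1.000e-04 -1.000e-04]]
```

```bash
python3 -m creep '{"jaw":[-0.5,-0.5,-0.5,-0.5,-0.5,-0.5,-0.5,-0.5,-0.5,-0.5],"translation":[[0,-0.001,0],[0,-0.001,0],[0,-0.001,0],[0,-0.001,0],[0,-0.001,0],[0,-0.001,0],[0,-0.001,0],[0,-0.001,0],[0,-0.001,0],[0,0,0]],"roll":[0,0,0,0,0,0,0,0,0,0]}'
python3 - <<'E'
from h import *
c,s=snap('wrist','w4.png'); print(s['tcp_pos'],s['contact_force'],s['moment'])
cv2.imwrite('pics/w4.png',c['image'][150:350,130:500,::-1].repeat(2,0).repeat(2,1))
snap('top','top4.png');c,s=snap('scene','scene4.png')
cv2.imwrite('pics/scene4z.png',cv2.resize(c['image'][165:275,215:360,::-1],None,fx=5.4,fy=5.4,interpolation=cv2.INTER_CUBIC))
E
```

```text
time_s: 7.3
tcp_pos: [0.5706, -0.1212, 0.0853]
eef_rot: [172.0, 89.9, 178.9]
contact_force: [-3.3, 2.8, 1.9]
gripper_width: 0.0837
[ 0.57060144 -0.12116265  0.0853438 ] [-3.26231987  2.75238044  1.92492425] [ 0.73074147  1.14006713 -0.08192932]
```

View pics/w4.png

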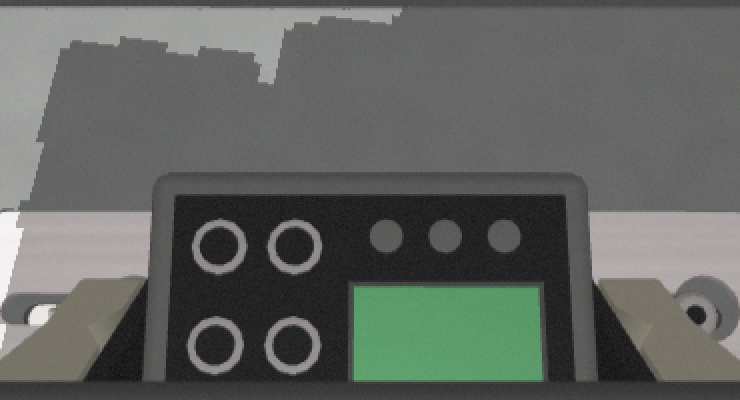

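View pics/scene4z.png

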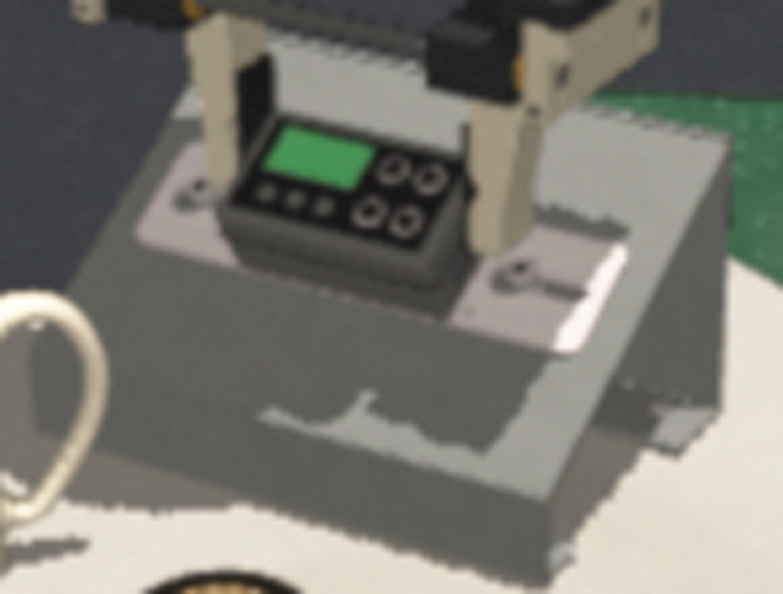

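The left screw head, at (697,314) in the crop, is entering the wide end with about 3.8 mm left to go. Forces are low.

```bash
python3 -m creep '{"jaw":[-0.5,-0.5,-0.5,-0.5,-0.5,-0.5,-0.5,-0.5,-0.5,-0.5],"translation":[[0,-0.001,0],[0,-0.001,0],[0,-0.001,0],[0,-0.0008,0],[0,0,0],[0,0,0],[0,0,0],[0,0,0],[0,0,0],[0,0,0]],"roll":[0,0,0,0,0,0,0,0,0,0]}'
python3 - <<'E'
from h import *
c,s=snap('wrist','w5.png'); print(s['tcp_pos'],s['contact_force'],s['moment'])
cv2.imwrite('pics/w5z.png',cv2.resize(c['image'][270:350,420:520,::-1],None,fx=7,fy=7,interpolation=cv2.INTER_CUBIC))
c,s=snap('scene','scene5.png')
cv2.imwrite('pics/scene5z.png',cv2.resize(c['image'][185:240,235:345,::-1],None,fx=7,fy=7,interpolation=cv2.INTER_CUBIC))
E
```

```text
time_s: 8.45
tcp_pos: [0.5712, -0.1249, 0.0854]
eef_rot: [-179.9, 90.0, -173.0]
contact_force: [-4.6, 1.7, 1.4]
gripper_width: 0.0838
[ 0.57121988 -0.12492117  0.08543321] [-4.55037627  1.66789417  1.36757678] [ 0.49320732  1.76243721 -0.11210128]
```

View pics/w5z.png

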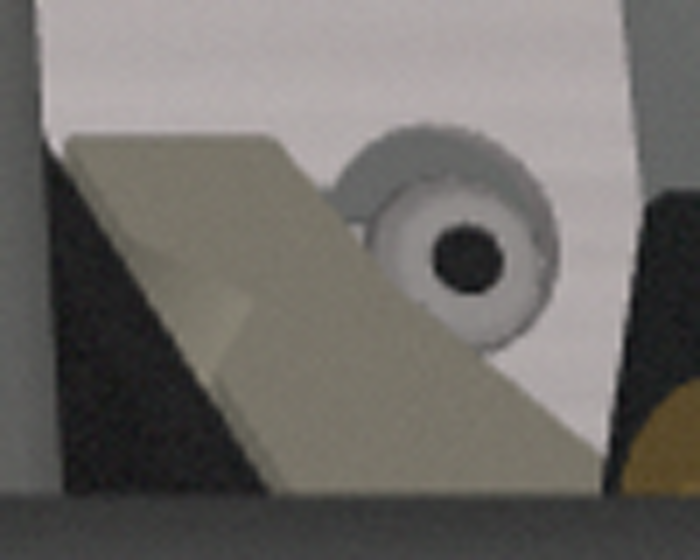

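View pics/scene5z.png

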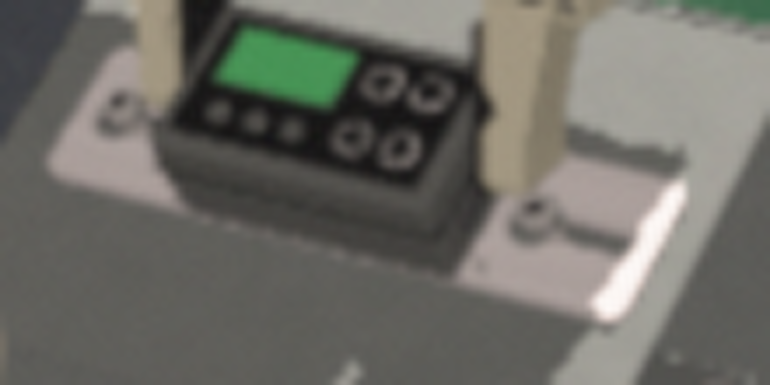

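```bash
python3 - <<'E'
from wf import *
W=cam('w5.png');P=wpose(W)
R,t=panel([.5779,-.1203,.1208]); t=t-[0,0,.0009]
z=lambda a:(np.array(a)+.5)/7-.5+[420,270]
def onp(uv,h):  # intersect with plane at height h in panel frame
    f=240/np.tan(np.radians(W['fovy'])/2); uv=np.atleast_2d(uv)
    d=np.c_[(uv[:,0]-W['cx'])/f,-(uv[:,1]-W['cy'])/f,-np.ones(len(uv))]@P[:3,:3].T@R
    o=(P[:3,3]-t)@R
    return o+d*((h-o[2])/d[:,2])[:,None]
# head contour points: hole contour points -> circle fit
hole=onp(z([(430,123),(380,140),(480,130),(520,155),(545,190),(557,235),(553,290),(535,322)]),.003)
head=onp(z([(450,173),(500,182),(480,352),(530,325),(400,190),(372,235),(548,230)]),.008)
for n,a,r in(('hole',hole,.0075),('head',head,.0055)):
    o=least_squares(lambda c:np.hypot(a[:,0]-c[0],a[:,1]-c[1])-c[2],[a[:,0].mean(),a[:,1].mean(),r])
    o2=least_squares(lambda c:np.hypot(a[:,0]-c[0],a[:,1]-c[1])-r,o.x[:2]); print(n,o.x,o2.x,np.abs(o2.fun).max())
print(onp(z((468,258)),.008))
E
```

```text
hole [-0.000768    0.07084451  0.00732085] [-0.00063615  0.07065911] 0.00024320456828313183
head [0.00104146 0.06974479 0.00561335] [0.00099431 0.06977792] 0.00026606079246974286
[[0.00088461 0.0700924  0.008     ]]
```

```bash
python3 -m creep '{"jaw":[-0.5,-0.5,-0.5,-0.5,-0.5,-0.5,-0.5,-0.5,-0.5,-0.5],"translation":[[-0.0003,-0.0005,0.0006],[-0.0004,-0.0005,0.0006],[0,0,0],[-0.0009,0,-0.0005],[-0.0009,0,-0.0005],[-0.0009,0,-0.0005],[-0.0009,0,-0.0005],[0,0,0],[0,0,0],[0,0,0]],"roll":[0,0,0,0,0,0,0,0,0,0]}'  60
python3 - <<'E'
from h import *
c,s=snap('wrist','w6.png'); print(s['tcp_pos'],s['contact_force'],s['moment'])
cv2.imwrite('pics/w6z.png',cv2.resize(c['image'][240:350,360:520,::-1],None,fx=5,fy=5,interpolation=cv2.INTER_CUBIC))
c,s=snap('scene','scene6.png')
cv2.imwrite('pics/scene6z.png',cv2.resize(c['image'][185:240,235:345,::-1],None,fx=7,fy=7,interpolation=cv2.INTER_CUBIC))
E
```

```text
time_s: 9.55
tcp_pos: [0.5709, -0.1259, 0.0899]
eef_rot: [13.1, 90.0, 20.0]
contact_force: [-0.1, -0.3, -3.3]
gripper_width: 0.0833
[ 0.57092166 -0.12591527  0.0898507 ] [-0.11561706 -0.2734574  -3.25513227] [ 0.00622726  0.01905896 -0.01964437]
```

View pics/w6z.png

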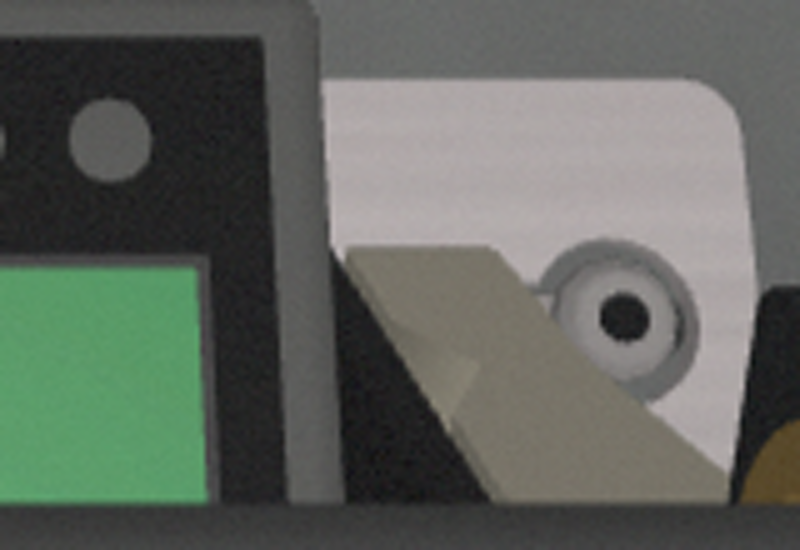

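View pics/scene6z.png

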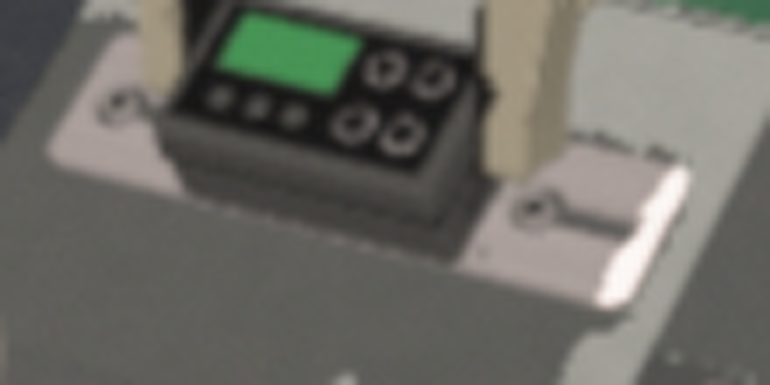

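The plate is lifted 4 mm. Only its weight (3.3 N) is on the gripper, and the head is centred in the wide end. I'll keep going along the panel normal.

```bash
python3 -m creep '{"jaw":[-0.5,-0.5,-0.5,-0.5,-0.5,-0.5,-0.5,-0.5,-0.5,-0.5],"translation":[[-0.0013,0,-0.00075],[-0.0026,0,-0.0015],[-0.0026,0,-0.0015],[-0.0035,0,-0.002],[-0.0035,0,-0.002],[-0.0035,0,-0.002],[-0.0035,0,-0.002],[-0.0035,0,-0.002],[-0.0035,0,-0.002],[-0.0026,0,-0.0015]],"roll":[0,0,0,0,0,0,0,0,0,0]}'
python3 - <<'E'
from h import *
c,s=snap('wrist','w7.png'); print(s['tcp_pos'],s['contact_force'],s['moment'])
c,s=snap('scene','scene7.png')
cv2.imwrite('pics/scene7z.png',cv2.resize(c['image'][145:255,215:360,::-1],None,fx=5.4,fy=5.4,interpolation=cv2.INTER_CUBIC))
E
```

```text
time_s: 10.65
tcp_pos: [0.5536, -0.128, 0.1204]
eef_rot: [4.0, 90.0, 10.9]
contact_force: [-0.4, -0.2, -3.7]
gripper_width: 0.0834
[ 0.5536427  -0.12797928  0.1203633 ] [-0.44494319 -0.16882834 -3.69148927] [-0.01502045  0.00787577  0.05104105]
```

View pics/scene7z.png

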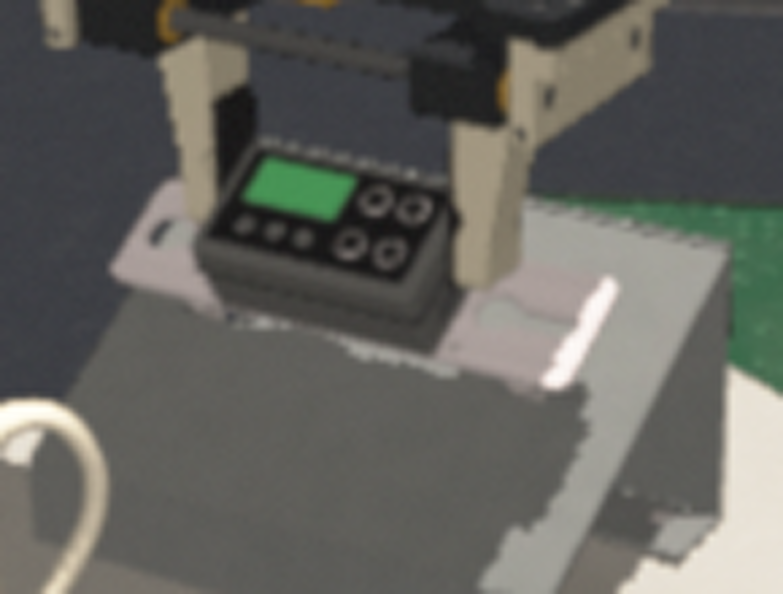

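View pics/w7.png

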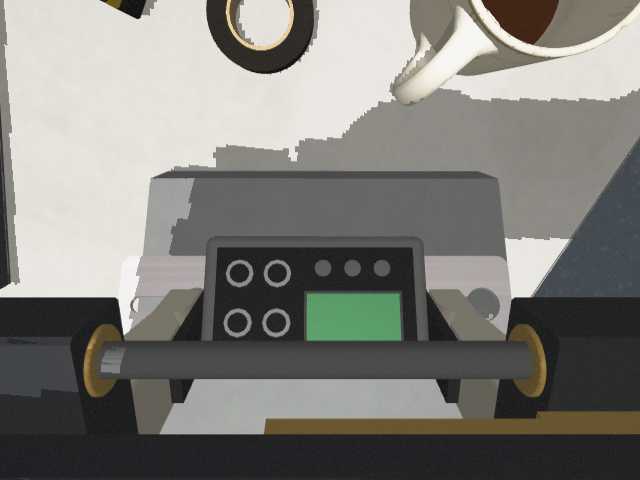

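Criterion 1's pose is reached, about 38 mm off the panel and still parallel. Next I raise it, carry it over the tray and turn it.

```bash
python3 -m creep '{"jaw":[-0.5,-0.5,-0.5,-0.5,-0.5,-0.5,-0.5,-0.5,-0.5,-0.5],"translation":[[-0.01,0,0],[-0.018,0,0],[-0.02,0,0],[-0.02,0,0],[-0.012,-0.01,-0.003],[0,-0.02,-0.007],[0,-0.027,-0.009],[0,-0.027,-0.009],[0,-0.027,-0.009],[0,-0.027,-0.009]],"roll":[0,0,0,0,0,0,0,0,0,0]}'
python3 -m creep '{"jaw":[-0.5,-0.5,-0.5,-0.5,-0.5,-0.5,-0.5,-0.5,-0.5,-0.5],"translation":[[0,-0.027,-0.009],[0,-0.027,-0.009],[0,-0.027,-0.009],[0,-0.027,-0.009],[0,-0.016,-0.006],[0,-0.008,-0.004],[0,0,0],[0,0,0],[0,0,0],[0,0,0]],"roll":[0,0,0,0,-0.07,-0.13,-0.141,-0.141,-0.141,-0.141]}'
python3 -m creep '{"jaw":[-0.5,-0.5,-0.5,-0.5,-0.5,-0.5,-0.5,-0.5,-0.5,-0.5],"translation":[[0,0,0],[0,0,0],[0,0,0],[0,0,0],[0,0,0],[0,0,0],[0,0,0],[0,0,0],[0,0,0],[0,0,0]],"roll":[-0.141,-0.141,-0.141,-0.141,-0.07,0,0,0,0,0]}'
python3 - <<'E'
from h import *
c,s=snap('wrist','w8.png'); R=Rn.from_euler('xyz',s['eef_rot'],degrees=True).as_matrix()
print(s['tcp_pos'],s['contact_force'],s['moment'],R.round(3),np.degrees(np.arctan2(R[1,1],R[0,1])))
c,s=snap('scene','scene8.png');c,s=snap('top','top8.png')
E
```

```text
time_s: 11.75
tcp_pos: [0.5239, -0.272, 0.2001]
eef_rot: [158.5, 90.0, 165.3]
contact_force: [0.2, 0.2, -3.5]
gripper_width: 0.0835
time_s: 12.75
tcp_pos: [0.4947, -0.4077, 0.1998]
eef_rot: [101.5, 90.0, 152.4]
contact_force: [-0.5, -0.3, -3.2]
gripper_width: 0.0835
time_s: 13.75
tcp_pos: [0.4953, -0.4073, 0.2]
eef_rot: [67.3, 90.0, 154.2]
contact_force: [-0.2, 1.1, -2.7]
gripper_width: 0.0834
[ 0.49525027 -0.40725151  0.19995386] [-0.18905439  1.05047608 -2.66955113] [ 0.06095586  0.03933529 -0.05343494] [[-0.    -0.999  0.054]
 [ 0.     0.054  0.999]
 [-1.     0.     0.   ]] 176.9316704241763
```

View pics/scene8.png

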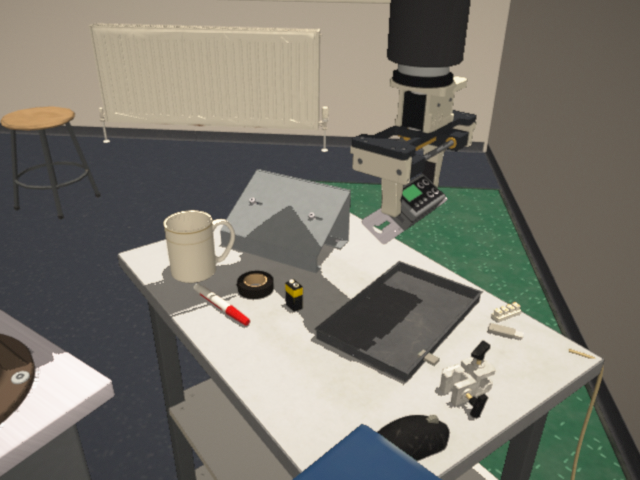

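View pics/w8.png

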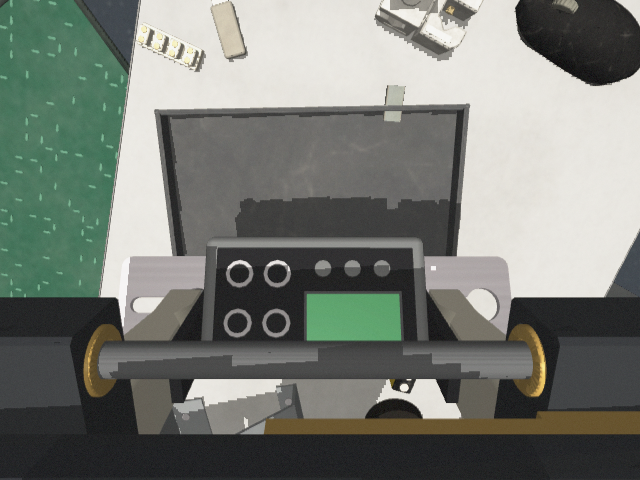

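```bash
python3 -m creep '{"jaw":[-0.5,-0.5,-0.5,-0.5,-0.5,-0.5,-0.5,-0.5,-0.5,-0.5],"translation":[[0.008,0,0],[0.016,0,0],[0.023,0,0],[0.025,0,0],[0.025,0,0],[0.025,0,0],[0.02,0,0],[0.01,0,0],[0.006,0,0],[0.004,0,0]],"roll":[0,0,0,0,0,0,0,0,0,0]}'
python3 -m creep '{"jaw":[-0.5,-0.5,-0.5,-0.5,-0.5,-0.5,-0.5,-0.5,-0.5,-0.5],"translation":[[0.001,0,0],[0.001,0,0],[0.001,0,0],[0.001,0,0],[0.001,0,0],[0.001,0,0],[0.001,0,0],[0.001,0,0],[0.001,0,0],[0,0,0]],"roll":[0,0,0,0,0,0,0,0,0,0]}' 15
python3 - <<'E'
from h import *
c,s=snap('wrist','w9.png')
print(s['tcp_pos'],s['contact_force'],s['moment'],s['gripper_width'])
c,s=snap('scene','scene9.png')
cv2.imwrite('pics/scene9z.png',cv2.resize(c['image'][230:400,300:500,::-1],None,fx=3.5,fy=3.5,interpolation=cv2.INTER_CUBIC))
E
```

```text
time_s: 14.9
tcp_pos: [0.4956, -0.4074, 0.0379]
eef_rot: [-138.4, 90.0, -51.5]
contact_force: [-0.3, 0.5, -4.0]
gripper_width: 0.0836
time_s: 15.9
tcp_pos: [0.4952, -0.4072, 0.0287]
eef_rot: [69.1, 90.0, 156.1]
contact_force: [0.6, -0.3, -2.6]
gripper_width: 0.0836
[ 0.49516227 -0.40717326  0.02872614] [ 0.58426063 -0.2536445  -2.55227059] [ 0.02713273  0.03556647 -0.06374999] 0.08360461956727787
```

View pics/scene9z.png

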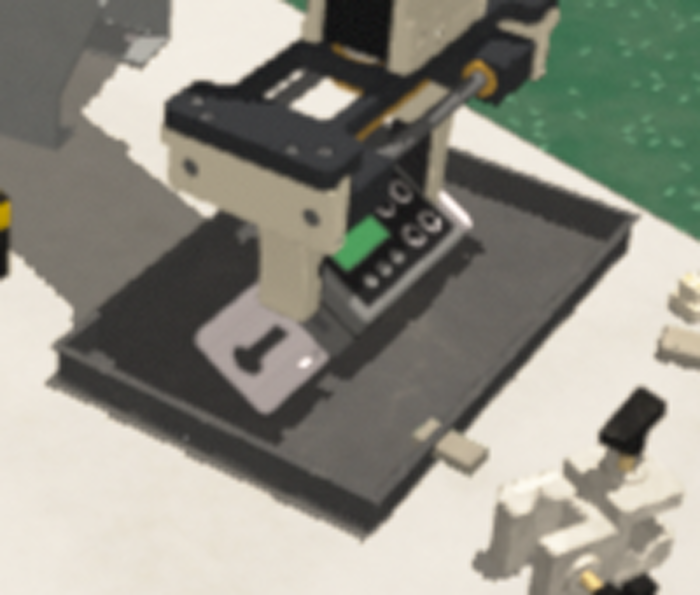

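View pics/w9.png

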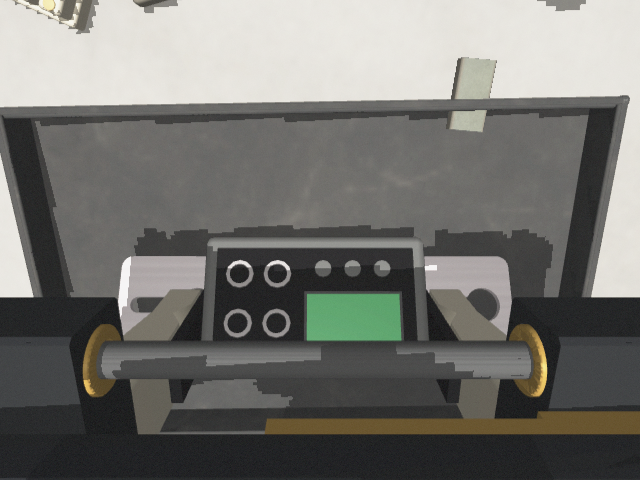

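The logger is just above the tray floor, low edge nearest. I'll press down gently with a light grip so it pivots flat.

```bash
python3 -m creep '{"jaw":[-0.5,-0.5,-0.5,-0.5,-0.5,-0.5,-0.5,-0.5,-0.5,-0.5],"translation":[[0.0007,0,0],[0.0007,0,0],[0.0007,0,0],[0.0007,0,0],[0.0007,0,0],[0.0007,0,0],[0.0007,0,0],[0.0007,0,0],[0,0,0],[0,0,0]],"roll":[0,0,0,0,0,0,0,0,0,0]}' 12
python3 - <<'E'
from h import *
c,s=snap('wrist','w10.png')
print(s['tcp_pos'],s['contact_force'],s['moment'],s['gripper_width'])
c,s=snap('scene','scene10.png')
cv2.imwrite('pics/scene10z.png',cv2.resize(c['image'][230:400,300:500,::-1],None,fx=3.5,fy=3.5,interpolation=cv2.INTER_CUBIC))
E
```

```text
time_s: 17.0
tcp_pos: [0.4954, -0.4072, 0.0255]
eef_rot: [-137.9, 89.9, -50.9]
contact_force: [-4.3, 7.1, 14.5]
gripper_width: 0.084
[ 0.49538428 -0.40721708  0.02554833] [-4.34387836  7.05918316 14.51466684] [ 2.16212441  1.95171746 -0.05934466] 0.08398128783933752
```

View pics/scene10z.png

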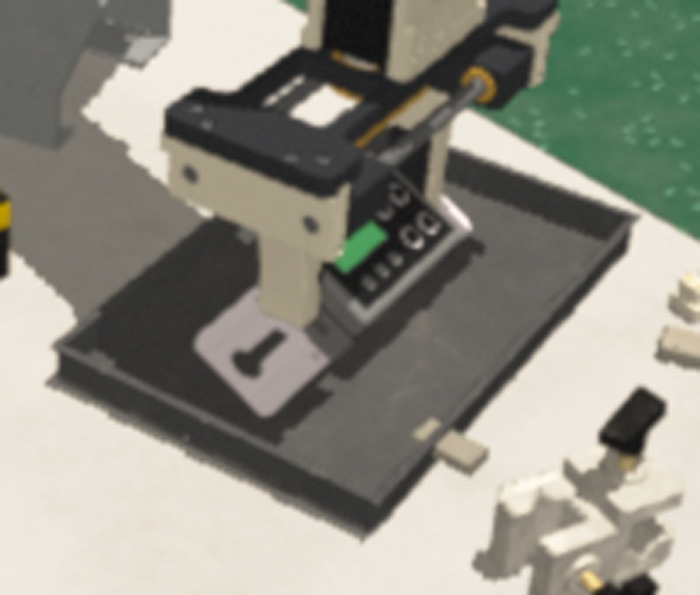

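View pics/w10.png

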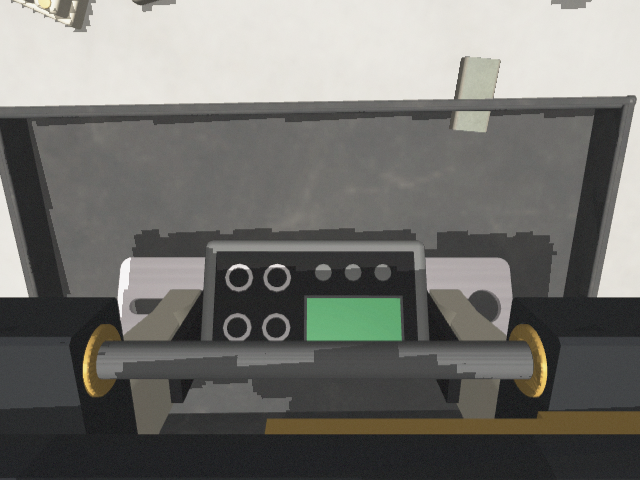

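```bash
python3 -m creep '{"jaw":[-0.5,-0.5,-0.5,-0.5,-0.5,-0.5,-0.5,-0.5,-0.5,-0.5],"translation":[[-0.001,0,0],[0,0,0.001],[0.0003,0,0.0015],[0.0006,0,0.0015],[0.0007,0,0.0015],[0.0008,0,0.0015],[0.0008,0,0.0015],[0.0008,0,0.0015],[0.0008,0,0.0015],[0,0,0]],"roll":[0,0,0,0,0,0,0,0,0,0]}' 7
python3 - <<'E'
from h import *
c,s=snap('wrist','w11.png')
print(s['tcp_pos'],s['contact_force'],s['moment'],s['gripper_width'])
c,s=snap('scene','scene11.png')
cv2.imwrite('pics/scene11z.png',cv2.resize(c['image'][230:400,300:500,::-1],None,fx=3.5,fy=3.5,interpolation=cv2.INTER_CUBIC))
E
```

```text
time_s: 18.1
tcp_pos: [0.4961, -0.3955, 0.0193]
eef_rot: [-49.1, 90.0, 37.9]
contact_force: [0.5, -0.9, -1.8]
gripper_width: 0.0843
[ 0.49608715 -0.39549113  0.01931641] [ 0.45986544 -0.94764183 -1.84742062] [-0.17079546 -0.09411501 -0.00769721] 0.0842615937453848
```

View pics/scene11z.png

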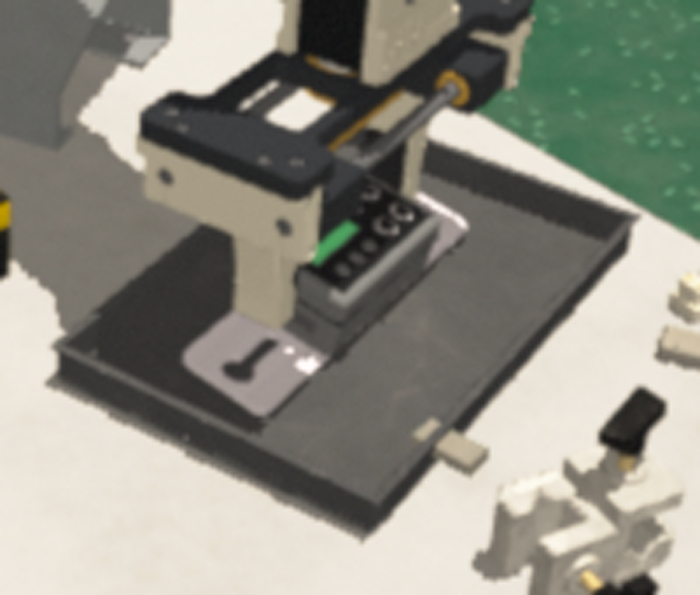

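View pics/w11.png

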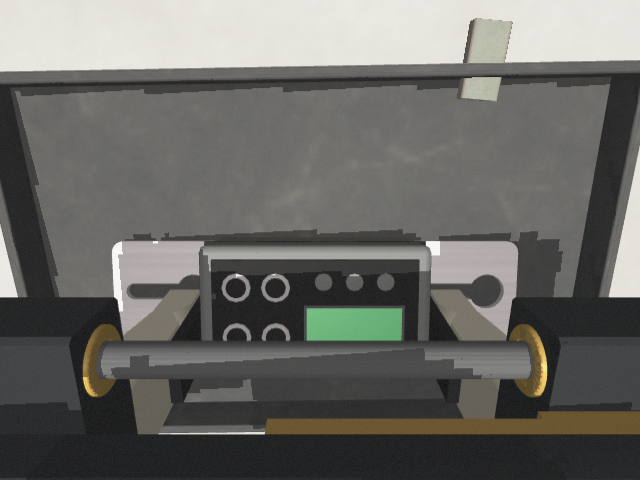

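It is rotating flat without strain. I'll continue along the same arc.

```bash
python3 -m creep '{"jaw":[-0.5,-0.5,-0.5,-0.5,-0.5,-0.5,-0.5,-0.5,-0.5,-0.5],"translation":[[0.0005,0,0.001],[0.0007,0,0.001],[0.0008,0,0.001],[0.0008,0,0.001],[0.0008,0,0.001],[0.0008,0,0.001],[0.0006,0,0.0005],[0.0005,0,0],[0,0,0],[0,0,0]],"roll":[0,0,0,0,0,0,0,0,0,0]}' 7
python3 - <<'E'
from h import *
c,s=snap('wrist','w12.png')
print(s['tcp_pos'],s['contact_force'],s['moment'],s['gripper_width'])
c,s=snap('scene','scene12.png')
cv2.imwrite('pics/scene12z.png',cv2.resize(c['image'][230:400,300:500,::-1],None,fx=3.5,fy=3.5,interpolation=cv2.INTER_CUBIC))
E
```

```text
time_s: 19.2
tcp_pos: [0.4963, -0.3889, 0.0141]
eef_rot: [9.4, 90.0, 96.4]
contact_force: [0.0, 3.1, 1.0]
gripper_width: 0.084
[ 0.49628706 -0.38887689  0.01405852] [0.04615214 3.07033737 1.03101903] [ 0.8989069  -0.08384126 -0.0405089 ] 0.08404416201881244
```

View pics/scene12z.png

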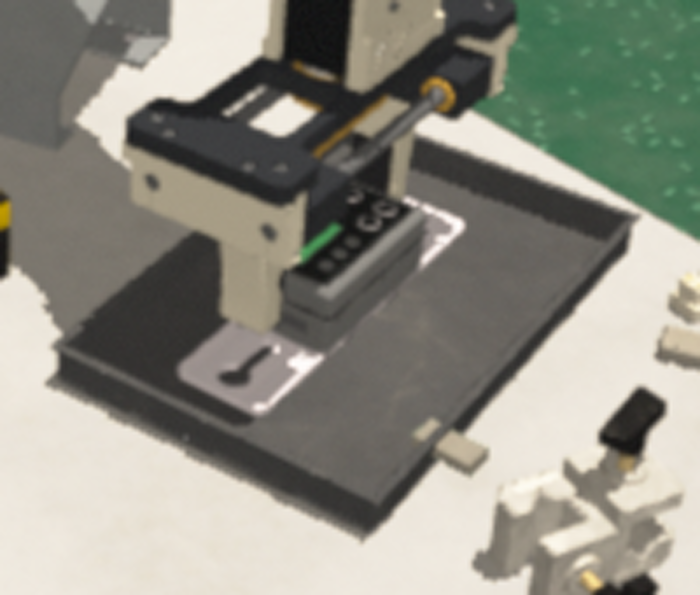

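View pics/w12.png

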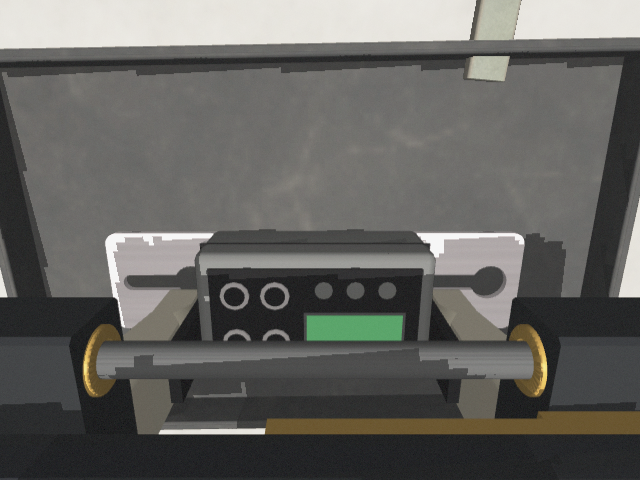

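```bash
python3 -m creep '{"jaw":[-0.5,-0.5,-0.5,-0.5,-0.5,-0.5,-0.5,-0.5,-0.5,-0.5],"translation":[[0.0005,0,0.0005],[0.0006,0,0.0005],[0.0006,0,0.0005],[0.0006,0,0.0005],[0.0006,0,0],[0.0006,0,0],[0.0005,0,0],[0,0,0],[0,0,0],[0,0,0]],"roll":[0,0,0,0,0,0,0,0,0,0]}' 5
python3 - <<'E'
from h import *
c,s=snap('wrist','w13.png')
print(s['tcp_pos'],s['contact_force'],s['moment'],s['gripper_width'])
c,s=snap('scene','scene13.png')
cv2.imwrite('pics/scene13z.png',cv2.resize(c['image'][270:360,330:450,::-1],None,fx=6,fy=6,interpolation=cv2.INTER_CUBIC))
E
```

```text
time_s: 20.3
tcp_pos: [0.4963, -0.3881, 0.0109]
eef_rot: [-160.0, 89.9, -73.0]
contact_force: [-1.2, -0.6, 6.5]
gripper_width: 0.084
[ 0.49634426 -0.38810043  0.01093006] [-1.17115643 -0.55236902  6.52857441] [-0.23189677  0.89141471 -0.01154501] 0.08395605336746734
```

View pics/scene13z.png

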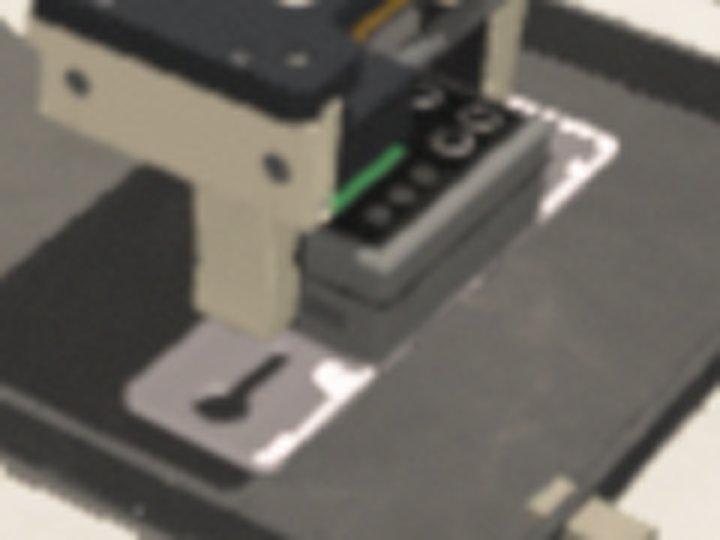

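View pics/w13.png

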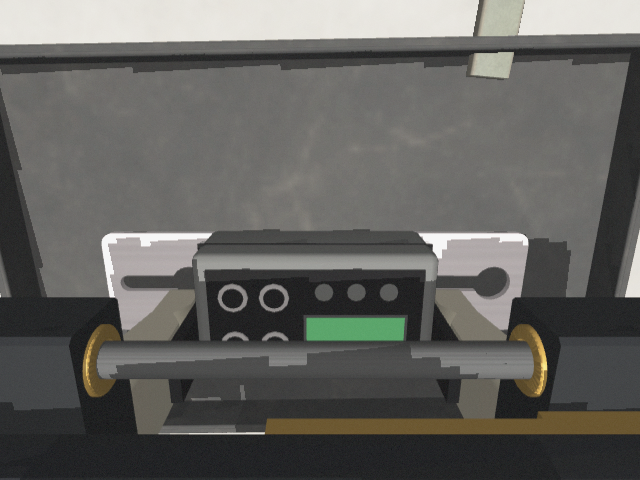

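```bash
cat > tilt.py <<'E'
from wf import *
def fit(f,pts):
    W=cam(f);P=wpose(W);s=W['state']
    L=np.array([a for a,b in pts]);u=np.array([b for a,b in pts],float)
    hd=np.radians(87)
    def mod(p):
        R=Rn.from_euler('ZYX',[p[3],p[4],p[5]]).as_matrix(); return proj(W,L@R.T+p[:3],P)
    o=least_squares(lambda p:(mod(p)-u).ravel(),[s['tcp_pos'][0],s['tcp_pos'][1]-.01,.003,hd,-.05,0])
    print(o.x[:3].round(4),np.degrees(o.x[3:]).round(1)); print(o.fun.reshape(-1,2).round(1).tolist())
E
python3 - <<'E'
from tilt import *
fit('w13.png',[([-.022,-.088,.003],(102,233)),([-.022,.088,.003],(528,233)),([0,.075,.003],(492,282)),([-.024,-.042,.036],(193,250)),([-.024,.042,.036],(437,249))])
fit('w12.png',[([-.022,-.088,.003],(106,233)),([-.022,.088,.003],(523,233)),([0,.075,.003],(488,281)),([-.024,-.042,.036],(197,247)),([-.024,.042,.036],(433,247))])
E
```

```text
[ 0.4973 -0.3976  0.0009] [87.1 -2.8  0.2]
[[1.8, 0.2], [-0.7, -0.7], [-1.4, 0.4], [-2.3, -0.2], [2.5, 0.3]]
[ 0.4973 -0.3972  0.0005] [87. -4.  0.]
[[2.2, -0.0], [-1.1, -0.7], [-1.4, 0.6], [-2.8, 0.2], [3.0, -0.1]]
```

Fitted tilt is about 3°, so the high edge is around 2 mm off the floor. It is safe to open the jaws.

```bash
python3 -m creep '{"jaw":[-0.5,-0.7,-0.8,-0.85,-0.9,-0.92,-0.94,-0.96,-1,-1],"translation":[[0.0003,0,0],[0,0,0],[0,0,0],[0,0,0],[0,0,0],[0,0,0],[0,0,0],[0,0,0],[0,0,0],[0,0,0]],"roll":[0,0,0,0,0,0,0,0,0,0]}' 3
python3 - <<'E'
from h import *
c,s=snap('wrist','w14.png')
print(s['tcp_pos'],s['contact_force'],s['moment'],s['gripper_width'])
E
```

```text
time_s: 21.4
tcp_pos: [0.4963, -0.3871, 0.0096]
eef_rot: [50.3, 90.0, 137.2]
contact_force: [0.1, 0.4, 1.3]
gripper_width: 0.0875
[ 0.49631524 -0.38709251  0.00960261] [0.06390797 0.39347357 1.25615629] [ 0.03830199  0.09876304 -0.02184374] 0.08749537817152507
```

View pics/w14.png

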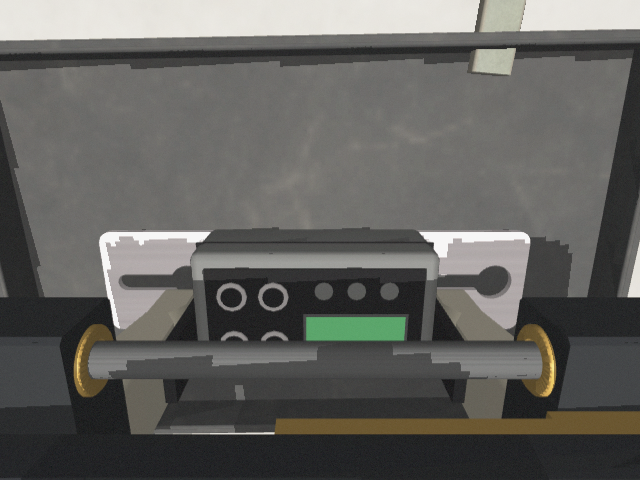

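```bash
python3 -m creep '{"jaw":[-1,-1,-1,-1,-1,-1,-1,-1,-1,-1],"translation":[[-0.001,0,0],[-0.002,0,0],[-0.003,0,0],[-0.003,0,0],[-0.004,0,0],[-0.004,0,0],[0,0,0],[0,0,0],[0,0,0],[0,0,0]],"roll":[0,0,0,0,0,0,0,0,0,0]}' 3
python3 - <<'E'
from h import *
c,s=snap('wrist','w15.png')
print(s['tcp_pos'],s['contact_force'],s['moment'],s['gripper_width'])
E
```

```text
time_s: 22.45
tcp_pos: [0.4962, -0.3872, 0.0266]
eef_rot: [66.8, 90.0, 153.7]
contact_force: [0.6, -0.5, 0.1]
gripper_width: 0.0881
[ 0.49621839 -0.38719504  0.02655276] [ 0.60000634 -0.50488543  0.11653884] [ 0.02448689  0.09327747 -0.0268402 ] 0.0881210659653566
```

View pics/w15.png

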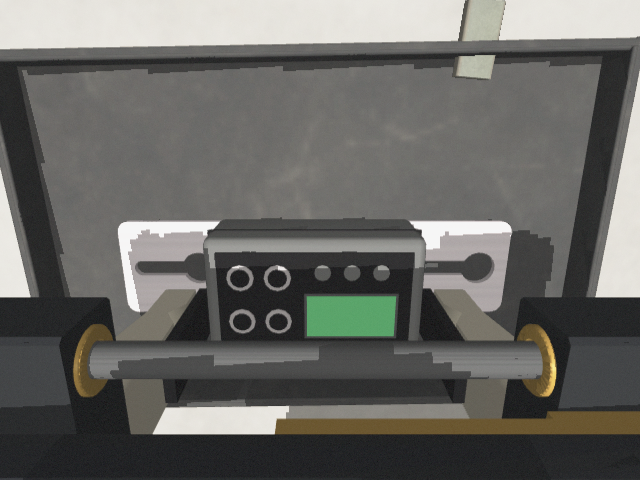

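The logger stayed down on the floor. I'll retreat upward and check from all the cameras.

```bash
python3 -m creep '{"jaw":[-1,-1,-1,-1,-1,-1,-1,-1,-1,-1],"translation":[[-0.006,0,0],[-0.01,0,0],[-0.015,0,0],[-0.02,0,-0.01],[-0.02,0,-0.02],[-0.02,0,-0.02],[-0.01,0,-0.01],[0,0,0],[0,0,0],[0,0,0]],"roll":[0,0,0,0,0,0,0,0,0,0]}' 3
python3 - <<'E'
from h import *
c,s=snap('wrist','w16.png')
print(s['tcp_pos'],s['contact_force'],s['gripper_width'])
c,s=snap('scene','scene16.png');c,s=snap('top','top16.png')
E
```

```text
time_s: 23.5
tcp_pos: [0.4926, -0.446, 0.1265]
eef_rot: [54.4, 89.9, 141.4]
contact_force: [0.6, 0.1, -0.3]
gripper_width: 0.0876
[ 0.492593   -0.44604579  0.12653076] [ 0.64936952  0.08907524 -0.34444016] 0.08755173362727918
```

View pics/scene16.png

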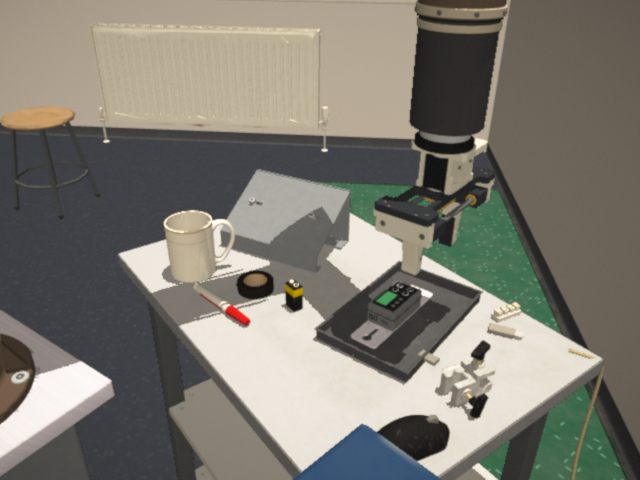

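View pics/w16.png

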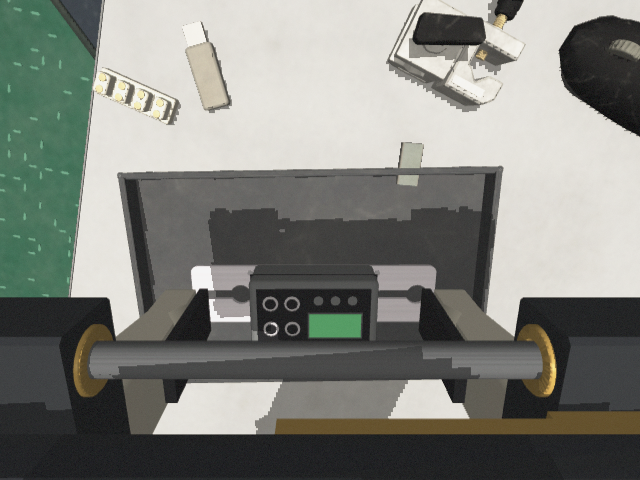

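View pics/top16.png

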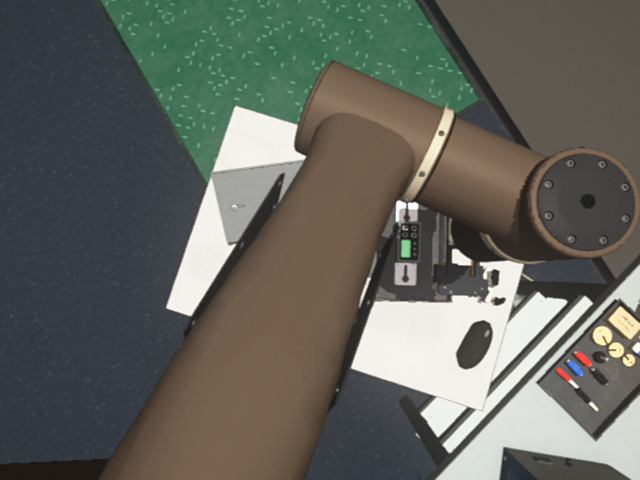

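```bash
python3 - <<'E'
from tilt import *
fit('w15.png',[([-.022,-.088,.003],(117,221)),([-.022,.088,.003],(512,221)),([0,.075,.003],(479,267)),([-.024,-.042,.036],(204,232)),([-.024,.042,.036],(426,231)),([.022,.088,.003],(506,311)),([.022,-.088,.003],(126,311))])
fit('w16.png',[([-.022,-.088,.003],(191,265)),([-.022,.088,.003],(437,265)),([0,.075,.003],(416,294)),([-.024,-.042,.036],(249,276)),([-.024,.042,.036],(378,276)),([.022,.088,.003],(434,321)),([.022,-.088,.003],(193,322))])
T=cam('top16.png');zz=ray(T,[(405,203),(405,285)],.005);print(zz,zz.mean(0))
s0=cv2.imread('pics/scene0.png').astype(int);s1=cv2.imread('pics/scene16.png').astype(int)
E
```

```text
[ 0.4971 -0.3984  0.003 ] [87.  -4.1  0.2]
[[1.0, -0.5], [0.4, -1.2], [-0.0, 0.2], [-3.2, -0.8], [3.0, -0.2], [-3.3, 1.2], [2.1, 1.6]]
[ 0.4973 -0.3986  0.0034] [86.9 -4.7  0. ]
[[-0.4, -0.2], [-0.6, -0.4], [0.7, -0.3], [-1.3, -0.0], [1.4, -0.2], [-1.3, 1.0], [1.4, 0.2]]
[[ 0.57889603 -0.39729287  0.005     ]
 [ 0.40677097 -0.39212706  0.005     ]] [ 0.4928335  -0.39470997  0.005     ]
```

```bash
python3 - <<'E'
from tilt import *
fit('w15.png',[([-.022,-.088,.003],(117,221)),([-.022,.088,.003],(512,221)),([0,.075,.003],(479,267)),([.022,.088,.003],(506,311)),([.022,-.088,.003],(126,311))])
fit('w16.png',[([-.022,-.088,.003],(191,265)),([-.022,.088,.003],(437,265)),([0,.075,.003],(416,294)),([.022,.088,.003],(434,321)),([.022,-.088,.003],(193,322))])
c=cam('scene16.png')['image']
cv2.imwrite('pics/s16z.png',cv2.resize(c[265:380,310:490,::-1],None,fx=4.4,fy=4.4,interpolation=cv2.INTER_CUBIC))
E
```

```text
[ 0.4976 -0.3989  0.0039] [87.2 -4.8  0.9]
[[-0.0, -1.0], [0.9, -2.0], [0.4, 0.1], [-2.1, 1.8], [0.8, 1.4]]
[ 0.497  -0.399   0.0042] [86.7 -4.5 -0.6]
[[-0.7, -0.4], [-0.1, -0.4], [1.1, -0.3], [-1.1, 0.8], [0.9, 0.4]]
```

View pics/s16z.png

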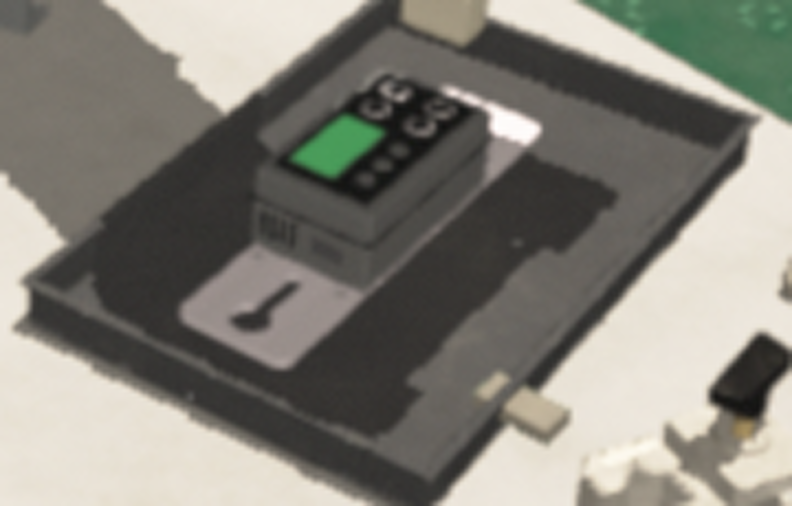

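The logger looks flat in the scene view, but the wrist fit says 4.5°, against a limit of 4.6°. I'll check that fit for bias against the known 30° of the panel in w1, and fit independently from the scene camera.

```bash
python3 - <<'E'
from tilt import *
W=cam('w1.png');P=wpose(W)
z=lambda a:(np.array(a)+.5)/2.75-.5+[200,170]
L=np.array([[-.022,-.088,.003],[.022,-.088,.003],[-.022,.088,.003],[-.024,-.042,.036],[-.024,.042,.036],[.024,-.042,.036],[0,.075,.003],[0,-.053,.003]])
lu=z([(101,214),(97,371),(730,215),(262,183),(590,183),(260,376),(689,293),(226,292)])
o=least_squares(lambda p:(proj(W,L@Rn.from_euler('ZYX',p[3:]).as_matrix().T+p[:3],P)-lu).ravel(),[.57,-.11,.07,.12,-.5,0]);print('w1 known -30:',np.degrees(o.x[3:]),o.x[:3])
S=cam('scene16.png'); z=lambda a:(np.array(a)+.5)/4.4-.5+[310,265]
L=np.array([[-.022,.088,.003],[.022,.088,.003],[-.022,-.088,.003],[-.024,.042,.036],[-.024,-.042,.036],[.024,.042,.036],[.024,-.042,.036],[0,.075,.003],[-.024,.042,.003]])
u=z([(287,373),(175,308),(545,130),(362,205),(490,110),(256,172),(390,72),(250,317),(368,290)])
o=least_squares(lambda p:(proj(S,L@Rn.from_euler('ZYX',p[3:]).as_matrix().T+p[:3],S['pose'])-u).ravel(),[.497,-.398,.003,1.52,0,0]);print('scene:',np.degrees(o.x[3:]),o.x[:3]);print(o.fun.reshape(-1,2).round(1).tolist())
E
```

```text
w1 known -30: [  7.02502252 -28.3244554    0.14047652] [ 0.5764434  -0.11255948  0.07153555]
scene: [ 8.54335766e+01  3.96681964e+00 -8.09246504e-02] [ 0.51068551 -0.39233871 -0.0095452 ]
[[-0.7, -3.2], [0.8, 0.9], [0.9, -0.0], [1.0, 2.4], [1.0, -0.1], [-1.1, -0.5], [-1.8, -0.5], [0.6, -0.1], [-0.7, 1.1]]
```

```bash
python3 - <<'E'
from h import *
s=get_state(); print(s['time_s'],s['contact_force'],np.abs(s['qd']).max()); print(close_job())
E
```

```text
23.65 [ 0.04656152 -0.73219974  0.95736204] 0.3096818137879763
the job is handed in; nothing more can be done
None
```

I took the logger off the stand and handed the job in at 23.65 s of the 42 s allowed. The logger lies released and face up in the tray.

- **Grip:** The rows can only shift and roll the tool, so it had to stay vertical. I gripped the logger by its end faces, 84 mm apart, instead of the side faces.
- **Removal:** I slid it about 13.8 mm along the slots until the screw heads stood in the wide ends. I then lifted it along the panel normal to about 35 mm off the panel, still parallel to it by eye. Force readings at my checks stayed under about 6 N; once it was off, only its weight of about 3.3 N remained.
- **Setting down:** I turned it over the tray, set its low edge on the floor and pivoted it down with a light grip. I read about 18 N of press at most. Then I opened the jaws and backed away.

**Last checks:**
- The logger's middle is about 10–15 mm from the tray's middle, well inside the rim.
- The robot is clear of everything.
- The mug, tape, battery and pen look unmoved in the scene picture. I compared this by eye and did not measure it.

**Tilt, where the checks disagreed:** The wrist camera fit gave about -4.5° and the scene camera fit about +4°, against a limit of 4.6°. I took the logger as flat, because it lies free on the tray floor with nothing seen under it. The opposite signs look like picture error, but I did not confirm the tilt by a separate measurement.

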